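# Let the lesson balls out of the tipping bowl past a sorting card

## Task

Swing the dust cover of the collecting box well aside so that its port is wholly open, and leave it so. Take the sorting card from its rack and, holding it aslant across the bowl's mouth so that only a gap on the port's side stays open, press the bowl's front down with it until the bowl tips and all three balls have rolled along the card, out through the gap and into the box. Let the bowl rise again and stand the card back in its rack; never tip the bowl without the card across it, grip or press the balls, lose one on the table or disturb the other things around.

Things in the scene. Friction and masses are not known exactly. Their poses are not given: they have to be found in the camera images.
- cover (a joint): Dust cover of the collecting box: grey disc 100 mm across, 5 mm thick, over the round port, turning level about one vertical pin. Angle in rad: 0 = centred over the port, growing counter-clockwise seen from above to a stop at 2.2; starts at 0 to 0.2. From 1.45 the port is wholly uncovered. Light friction (below 1 N at the knob); stays where left.
- cover_knob (a point): A point on the cover's knob, a black upright round post 16 mm across that stands 57 mm above the cover, 50 mm from the pin's axis; this point lies on its axis, 20 mm below its top and 128 mm above the table. It moves round the pin with the cover.
- cover_pin (a point): A point on the cover's pin axis (vertical), level with cover_knob. At cover angle 0 the knob lies from the pin in the box's -x direction.
- box: Collecting box, fixed: closed grey box 156 (x) by 118 (y) by 85 mm high with a white top; origin at the centre of its underside, on the table; same yaw as the bowl. It stands below the +y half or the -y half of the bowl's mouth. Inner floor 12 mm above the table. A plain closed case, as wide and 60 mm high, fills the other half.
- bowl (a joint): Tipping of the bowl in rad: 0 = at rest, leaning back 0.08 rad (mouth end high), up to 0.36 = stop, where its floor slopes 0.28 rad down to the mouth. A spring holds it at 0 and brings it back when released; pressing down on the floor near the mouth with about 3 to 6 N tips it. Past about 0.1 the balls roll towards the mouth.
- bowl_mouth (a point): Middle of the bowl's open straight front edge, on the upper face of its floor: about 163 mm above the table at rest, 118 mm at the stop. Its axes tip with the bowl: x out of the mouth along the floor, y along the mouth's edge (left, looking out), z up from the floor. The aluminium bowl has a flat floor 5 mm thick and no wall at the front; inner width at the mouth 190 mm.
- box_port (a point): Centre of the box's round port, 86 mm across, in the upper face of its top, 85 mm above the table. It lies 29 mm to the box's -x of the box's centre and 61 mm to one side of the bowl's middle line.
- bowl_hinge (a point): Middle of the bowl's hinge axis, 145 mm above the table: 125 mm back from the mouth (bowl's -x) and 8 mm below the floor's upper face; the axis is along the bowl's y. Straight sides run 65 mm back from the mouth, then a half-round back of 95 mm inner radius closes the bowl; walls 6 mm thick, 35 mm high above the floor.
- rack: Fixed wooden card rack, 170 (x) by 70 (y) mm, with one slot along x, 14 mm wide and open at both ends and above; origin at the centre of its underside on the table. Slot floor 8 mm above the table, slot walls 30 mm deep with short flared lips above them (top about 47 mm above the table). It stands to the left or the right of the bowl.
- card_handle (a point): Centre of the handle of the sorting card. The card is a stiff upright plate 140 mm long (its x), 8 mm thick (its y) and 60 mm high, with a black handle block on its top edge, 60 mm long (x), 14 mm thick (y), from 55 to 105 mm above the card's lower edge; this point lies 80 mm above the lower edge, half-way along the card. Card mass about 0.12 kg. It stands in the rack's slot at the start, its x along the rack's x.
- ball1_center (a point): Centre of one of three alike wooden balls, 40 mm across, about 30 g, that start at the back of the bowl.
- ball2_center (a point): Centre of one of three alike wooden balls, 40 mm across, about 30 g, that start at the back of the bowl.
- ball3_center (a point): Centre of one of three alike wooden balls, 40 mm across, about 30 g, that start at the back of the bowl.
- pencup: Black pen cup 76 mm across, 100 mm high; bystander, origin at the centre of its underside, loose on the table.
- dropper: Amber dropper bottle 44 mm across, 120 mm high; bystander, origin at the centre of its underside, loose on the table.
- beaker: Glass beaker 70 mm across, 90 mm high; bystander, origin at the centre of its underside, loose on the table.

How it is judged:
By the outcome, as a careful person would: the job done as asked, in the order asked, and still so for the second after the job is handed in, with the robot touching nothing.
It also fails if it takes over 69 s, if anything falls off the work surface, if the arm or the gripper's body presses on something with over 40 N, if the wrist force passes 120 N, or if a joint passes its speed limit or range.

## Robot

A 6-joint arm with a two-finger parallel gripper is mounted at the origin on the work surface. World frame = base frame: x ahead of the robot, y to its left, z up, the work surface at z = 0. Lengths are in m, angles in rad, forces in N, time in s.
With the tool pointing down it reaches from about 0.3 to 0.775 m from the base axis. Payload 14.6 kg.
Tool frame: the origin (TCP) lies midway between the tips of the shut fingers; the grasp point (between the pads) lies 19 mm behind it (ctrl.tcp_to_grasp is the z of the grasp point in the tool frame, in m); z points along the fingers, y is the line along which they close (so a half turn about z gives the same grasp; the last joint's range is limited). The gripper opens to 94 mm and grips with 3 to 60 N. Pads are 16 mm wide; open, the fingers measure 119 mm over their backs; the gripper's body (75 mm by 177 mm) begins 78 mm behind the grasp point.
Start: joints at [1.197, 0.3, 1.521, -0, 1.321, -0.067], TCP at [0.166, 0.524, 0.205] pointing down, gripper open.
Joint ranges: [-3.03, 3.03], [-0.79, 2.21], [0.23, 2.52], [-1.04, 4.18], [0, 3.07], [-2.55, 2.55]. Speed limits (rad/s): [2.22, 2.22, 2.57, 3.14, 3.14, 3.14].

## Interface

Orientations are given as [roll, pitch, yaw] about the fixed x, y, z axes, in that order (R = Rz(yaw) Ry(pitch) Rx(roll)).
In Python, from station import monitor, camera, ctrl gives the robot as it stands.
- The arm moves only by the tool apply_moves, never from a script. Its argument "plan" is one flat list of numbers, 4 for each row, row after row: the shift along the tool's x, y, z in mm, then the turn about the tool's z in rad. In form: [dx, dy, dz, spin, dx, dy, dz, spin, ...]. A call has 1 to 20 rows; each row shifts and turns the commanded pose from where the row before left it, along the tool's axes as they then stand; what a row does not reach is not made up. A row lasts 1/10 s, in which the tool goes at most 50 mm and 8.59 degrees, less where a joint would pass 70% of its speed; a pose out of reach is approached as far as the arm can. A call is refused whole if a number of a shift passes 50 or a number of a turn 0.15, either way. A call with a gripper value outside its range is refused whole. "hand" is the gripper command: -1 is shut, 1 is fully open, values between are in proportion, set as the call begins (left out, the last holds). The fingers move at their own pace and stop on an object; "squeeze" is the grip in N (left out, the last holds). Time passes only in rows, so rows that do not move let the fingers close. It gives the time, the measured TCP pose, the force, the opening and the grip force at its end, in the units of the state.
- monitor.get_obs(): the state, without advancing time (a new reading comes with each control period).
- camera(name): name is "side" or "top"; returns a dict with "image" (480x640x3 uint8, red, green, blue), "range_z" (480x640 float32, m along the optical axis (not along the pixel's ray), 0 where there is no reading), "mtx" (3x3 intrinsics, pixels), "distortion" ([k1, k2, p1, p2, k3] as OpenCV has them; the pictures are not rectified), "rvec" (rotation vector, rad) and "tvec" (3), from world to camera coordinates, as OpenCV has them. Camera axes: x right, y down, z forward; pixel columns grow to the right and rows downward; lengths in m; the calibration is good to about 2 mm. A picture is of the moment at which its call begins.
- ctrl.hand_in(): hands the job in; it is judged then, once.
The state is a dict: "time_s": time; "qpos": joint angles; "joint_vel": joint speeds; "tau": joint torques, N m; "ee_pos": TCP position; "eef_rot": TCP orientation; "force": force on the tool from outside, world axes, zero at the start; "moment": the same for the moment, N m; "grip_width": finger opening in m; "grip_force": force on a finger pad.
Only numpy, scipy, OpenCV 4.12 (cv2) and the standard library are available. Lean on these libraries where they do the work, as an engineer would, in place of code of your own. Each camera call takes 0.05 s, during which the arm holds its last target. There are 200 camera calls.

## Working session

There is one attempt and no reset: what is moved stays moved. The work goes in short steps, Python scripts to look and compute and a tool call to move; the robot and the scene stay as the last step left them, time stands still between calls to the robot, and variables do not carry over. Pictures are saved under pics/ and viewed, at most 10 in all, crops included, and the job is handed in when it is done.

Besides the shell and the picture viewer there is one more tool, called after "Call:" as a command line: name --argument value ..., lists and objects as JSON in quotes. apply_moves: Moves the arm, as the interface text tells. Its arguments: {"type":"object","properties":{"plan":{"type":"array","items":{"type":"number"}},"hand":{"type":"number"},"squeeze":{"type":"number"}},"required":["plan"]}

```bash
ls; mkdir -p pics; python3 - <<'E'
from station import monitor, camera, ctrl
import cv2,numpy as np
for n in ("top","side"):
    c=camera(n); cv2.imwrite(f"pics/{n}0.png",c["image"][:,:,::-1]); np.savez(f"{n}0.npz",**c)
    R=cv2.Rodrigues(c["rvec"])[0]; print(n,-R.T@c["tvec"].ravel(),R[2],c["mtx"].tolist(),c["distortion"])
print(monitor.get_obs(),ctrl.tcp_to_grasp)
E
```

```text
pics
top [0.46766363 0.01543823 1.06329781] [ 0.07418646 -0.00673889 -0.99722162] [[467.2127973607735, 0.0, 315.7531593583254], [0.0, 467.2127973607735, 238.46883156953388], [0.0, 0.0, 1.0]] [0.0249444 0.        0.        0.        0.       ]
side [-0.05449593  0.96476722  0.84334705] [ 0.4456296  -0.70967102 -0.54569341] [[529.338698520927, 0.0, 315.79984381047404], [0.0, 529.338698520927, 234.15070531996992], [0.0, 0.0, 1.0]] [-0.12606232  0.          0.          0.          0.        ]
{'time_s': 0.1, 'qpos': array([ 1.19739083e+00,  3.00388966e-01,  1.52149514e+00, -2.11089121e-05,
        1.32068817e+00, -6.65736564e-02]), 'joint_vel': array([-0.00099903, -0.00194577, -0.002391  ,  0.00078834, -0.00038972,
       -0.00027497]), 'tau': array([ 1.57398008e-03, -5.32646763e+01, -3.53281188e+01,  7.09330570e-02,
        2.35647865e-02, -9.24265191e-05]), 'ee_pos': array([0.16603477, 0.52410624, 0.20496774]), 'eef_rot': array([-3.14061384e+00, -4.47669193e-05,  2.83476602e+00]), 'force': array([ 0.44948672, -0.36590289, -0.42115416]), 'moment': array([-0.01192454,  0.02335535,  0.05982926]), 'grip_force': 0.0, 'grip_width': 0.09389979870682438} -0.0188
```

View pics/top0.png

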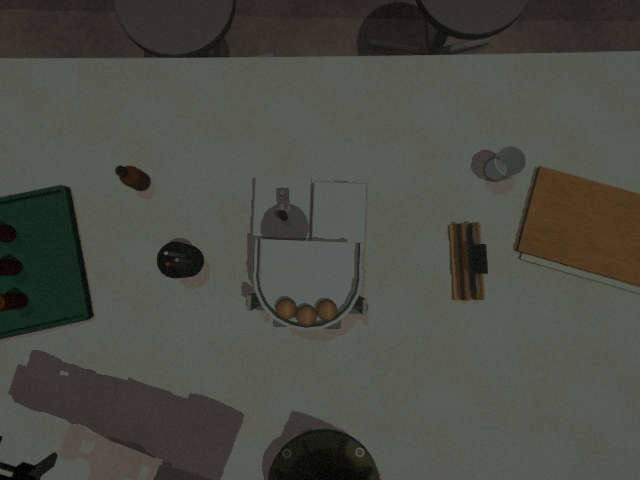

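View pics/side0.png

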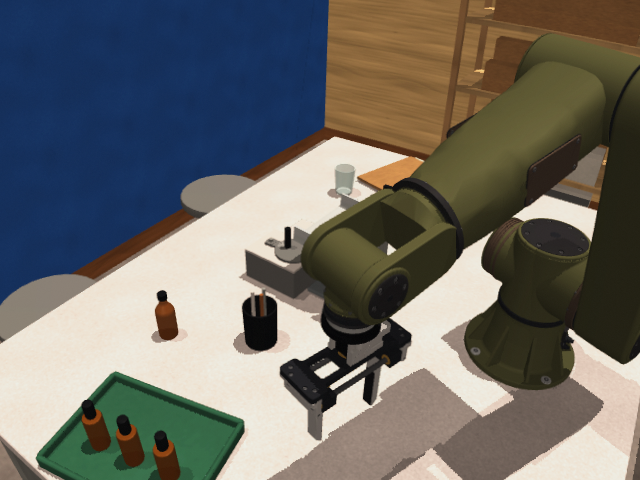

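The top view shows the bowl at about (308,280) with its mouth towards +x and three balls at the back. The box is on the +y half, with the cover knob at about (282,214) and the pin at (282,190). The rack is at (466,260) with the handle at (480,258). Next I'll enlarge that area.

```bash
cat > h.py <<'E'
import cv2,numpy as np
def und(c,p): return cv2.undistortPoints(np.array(p,float).reshape(-1,1,2),c["mtx"],c["distortion"]).reshape(-1,2)
def RT(c): R=cv2.Rodrigues(c["rvec"])[0]; return R,-R.T@np.array(c["tvec"]).ravel()
def plane(c,p,z):
    R,o=RT(c); u=und(c,p); d=np.c_[u,np.ones(len(u))]@R
    return o+d*((z-o[2])/d[:,2])[:,None]
def deproj(c,p):
    R,o=RT(c); u=und(c,p); p=np.array(p).reshape(-1,2).round().astype(int)
    z=c["range_z"][p[:,1],p[:,0]]; return o+(np.c_[u,np.ones(len(u))]*z[:,None])@R
def proj(c,P): return cv2.projectPoints(np.array(P,float).reshape(-1,1,3),c["rvec"],c["tvec"],c["mtx"],c["distortion"])[0].reshape(-1,2)
E
python3 - <<'E'
import cv2,numpy as np
from h import *
c=np.load("top0.npz"); im=c["image"][165:345,235:505,::-1]
im=np.clip(im.astype(float)*2,0,255).astype(np.uint8)
im=cv2.resize(im,None,fx=2.96,fy=2.96,interpolation=cv2.INTER_CUBIC); cv2.imwrite("pics/crop0.png",im)
p=[(282,214),(282,188),(340,205),(308,265),(270,265),(345,265),(286,308),(306,315),(327,309),(480,258),(466,230),(463,290),(476,230),(480,245),(480,270),(453,260),(250,302),(365,302)]
for a,b in zip(p,deproj(c,p)): print(a,b.round(4))
E
```

```text
(282, 214) [0.585  0.0751 0.1482]
(282, 188) [0.6471 0.0783 0.092 ]
(340, 205) [ 0.6145 -0.0449  0.0585]
(308, 265) [0.4838 0.025  0.158 ]
(270, 265) [0.4848 0.0985 0.1582]
(345, 265) [ 0.4828 -0.0467  0.156 ]
(286, 308) [0.4045 0.0663 0.1927]
(306, 315) [0.3909 0.0295 0.1904]
(327, 309) [ 0.4016 -0.0094  0.1935]
(480, 258) [ 0.4942 -0.3258  0.108 ]
(466, 230) [ 0.5583 -0.3231  0.0364]
(463, 290) [ 0.4266 -0.3141  0.0281]
(476, 230) [ 0.5574 -0.3425  0.0436]
(480, 245) [ 0.5205 -0.3247  0.114 ]
(480, 270) [ 0.4698 -0.324   0.1102]
(453, 260) [ 0.4934 -0.3012  0.0062]
(250, 302) [0.414  0.1382 0.1508]
(365, 302) [ 0.4108 -0.0844  0.1513]
```

View pics/crop0.png

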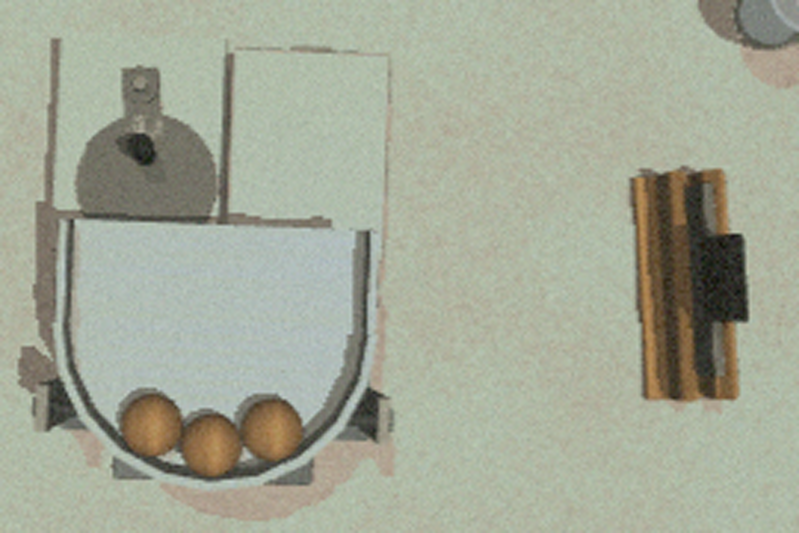

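The crop shows the mouth edge from crop (75,221) to (355,231), the knob top at (141,149), the pin at (140,83), the handle's top face from (706,234) to (746,321), and the rack from (633,176) to (737,398).

```bash
python3 - <<'E'
from h import *
c=dict(np.load("top0.npz"))
f=lambda l,z: plane(c,[(235+x/2.96,165+y/2.96) for x,y in l],z)[:,:2].round(4).tolist()
print("mouth",f([(75,221),(355,231)],.163))
print("wallfront top",f([(64,219),(374,232)],.197))
print("knob",f([(141,149)],.148)," pin",f([(140,83)],.092))
print("box/case top",f([(60,40),(225,47)],.085),f([(232,50),(388,54),(380,232)],.06))
print("handle",f([(706,234),(746,236),(746,321),(708,320)],.113))
print("rack",f([(633,176),(723,170),(737,398),(645,400)],.045))
print("disc",f([(76,180),(217,180),(150,113)],.09))
# point clouds
R,o=RT(c)
v,u=np.mgrid[150:360,230:520]; P=deproj(c,np.c_[u.ravel(),v.ravel()])
def rect(m,n): 
    q=P[m]; print(n,len(q),np.round(q.mean(0),4),cv2.minAreaRect(q[:,:2].astype(np.float32)))
right=P[:,1]<-.2
rect(right&(P[:,2]>.1)&(P[:,2]<.13)&(P[:,0]<.56),"handletop")
rect(right&(P[:,2]>.025)&(P[:,2]<.055)&(P[:,0]<.59),"rack")
rect(~right&(P[:,2]>.185)&(P[:,2]<.215)&(P[:,0]>.43),"walltop")
rect(~right&(P[:,2]>.12)&(P[:,0]>.55),"knob")
m=~right&(abs(P[:,2]-.16)<.012)&(P[:,0]>.46)&(P[:,0]<.54);q=P[m]
A=np.c_[q[:,0]-.45,q[:,1],np.ones(len(q))];print("floor",np.linalg.lstsq(A,q[:,2],rcond=None)[0],q[:,0].max())
for n,z0 in(("case",.06),("box",.085)):
    rect(~right&(abs(P[:,2]-z0)<.008)&(P[:,0]>.56),n)
E
```

```text
mouth [[0.5338, 0.1163], [0.5248, -0.0662]]
wallfront top [[0.5326, 0.1194], [0.5218, -0.075]]
knob [[0.5823, 0.0739]]  pin [[0.6364, 0.0777]]
box/case top [[0.6694, 0.1351], [0.6629, 0.0172]] [[0.6656, 0.0121], [0.6611, -0.1023], [0.5303, -0.0937]]
handle [[0.5226, -0.312], [0.5209, -0.3393], [0.4627, -0.3369], [0.4637, -0.311]]
rack [[0.5703, -0.2833], [0.5738, -0.3498], [0.4064, -0.3532], [0.4057, -0.2861]]
disc [[0.5682, 0.1237], [0.5668, 0.0241], [0.6152, 0.071]]
handletop 255 [ 0.4931 -0.3294  0.1109] ((0.4933358430862427, -0.33036813139915466), (0.05930299311876297, 0.015273548662662506), 1.2914845943450928)
rack 1034 [ 0.4888 -0.3253  0.0409] ((0.4906720519065857, -0.3309343457221985), (0.16899915039539337, 0.039691291749477386), 1.1661181449890137)
walltop 396 [0.4798 0.0305 0.1926] ((0.4772389531135559, 0.025911830365657806), (0.20206226408481598, 0.10191559791564941), 87.32119750976562)
knob 62 [0.5853 0.0753 0.1448] ((0.5858381390571594, 0.07582448422908783), (0.0147719606757164, 0.01383842620998621), 45.00325012207031)
floor [ 0.07859955 -0.00417064  0.15599998] 0.5351680210506305
case 2579 [ 0.6129 -0.0413  0.0594] ((0.6139082312583923, -0.039785608649253845), (0.12102364748716354, 0.11210333555936813), 87.00707244873047)
box 2762 [0.6175 0.0804 0.0866] ((0.6156488060951233, 0.07976555824279785), (0.1182451918721199, 0.116032175719738), 87.48252868652344)
```

Call:
apply_moves --plan '[-29.7,-16.8,-5,0,-29.7,-16.8,-5,0,-29.7,-16.8,-5,0,-29.7,-16.8,-5,0,-29.7,-16.8,-5,0,-29.7,-16.8,-5,0,-29.7,-16.8,-5,0,-29.7,-16.8,-5,0,-29.7,-16.8,-5,0,-29.7,-16.8,-5,0,-29.7,-16.8,0,0,-29.7,-16.8,0,0,-29.7,-16.8,0,0,-29.7,-16.8,0,0,-29.7,-16.8,0,0,-29.7,-16.8,0,0,-29.7,-16.8,0,0,-29.7,-16.8,0,0,0,0,0,0.1,0,0,0,0.15]' --hand -0.2

```text
time_s: 2.1
ee_pos: [0.5847, 0.0737, 0.2546]
eef_rot: [-3.141, -0.001, 2.579]
force: [-0.4, 0.1, 0.2]
grip_width: 0.0377
grip_force: 0.0
```

Call:
apply_moves --plan '[0,0,0,0.149,0,0,0,0.149,0,0,0,0.149,0,0,0,0.149,0,0,0,0.149,0,0,0,0.149,0,0,0,0.149,0,0,0,0.149,0,0,0,0.149,0,0,0,0.149,0,0,0,0.149,0,0,0,0.149,0,0,0,0.149,0,0,0,0.149,0,0,0,0.149,0,0,0,0.149,0,0,0,0.149,0,0,0,0]'

```text
time_s: 3.9
ee_pos: [0.5843, 0.0745, 0.2551]
eef_rot: [3.142, 0.001, 0.049]
force: [0.6, -0.3, -0.1]
grip_width: 0.0373
grip_force: 0.0
```

```bash
python3 - <<'E'
from station import monitor, camera, ctrl
from h import *
c=camera("side"); np.savez("side1.npz",**c)
im=c["image"][:,:,::-1]; cv2.imwrite("pics/side1.png",im)
o=monitor.get_obs(); print(o["ee_pos"],o["eef_rot"],o["qpos"],o["grip_width"],o["time_s"])
print(proj(c,[[.585,.075,.148],[.6364,.0777,.092],[.493,-.33,.113],[.493,-.317,.113]]))
E
```

```text
[0.58432431 0.07456283 0.25515127] [3.14158943e+00 5.37555953e-04 5.49960607e-02] [6.47457006e-02 3.57378885e-01 1.33031058e+00 2.02924958e-06
 1.45444075e+00 1.58054573e+00] 0.03762713384367035 3.95
[[288.03686852 227.62812606]
 [271.1094931  240.44011992]
 [393.08769988 187.22910137]
 [391.15794553 188.91614734]]
```

View pics/side1.png

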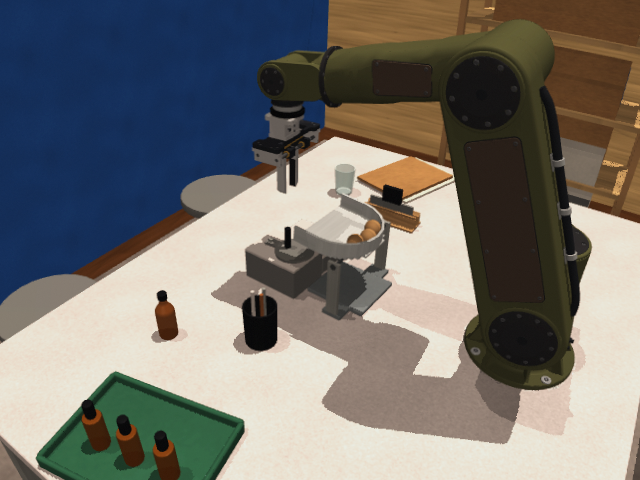

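The side view shows the knob top at (288,228), which matches my estimate. The card handle is at (393,190), and the view is clear. I'll go down over the knob and grip it.

Call:
apply_moves --plan '[0,0,25,0,0,0,25,0,0,0,25,0,0,0,25,0,0,0,20,0,0,0,12,0,0,0,7,0,0,0,0,0]'

```text
time_s: 4.75
ee_pos: [0.5843, 0.0746, 0.1161]
eef_rot: [3.142, 0.001, 0.053]
force: [-0.1, -0.2, 0.2]
grip_width: 0.0379
grip_force: 0.0
```

Call:
apply_moves --plan '[0,0,0,0,0,0,0,0,0,0,0,0,0,0,0,0,0,0,0,0]' --hand -1 --squeeze 8

```text
time_s: 5.25
ee_pos: [0.5847, 0.0746, 0.1171]
eef_rot: [-3.142, -0.001, 0.052]
force: [-0.9, -0.0, 5.0]
grip_width: 0.0157
grip_force: 8.0
```

Call:
apply_moves --plan '[0.4,6,0,-0.12,0.4,6,0,-0.12,0.4,6,0,-0.12,0.4,6,0,-0.12,0.4,6,0,-0.12,0.4,6,0,-0.12,0.4,6,0,-0.12,0.4,6,0,-0.12,0.4,6,0,-0.12,0.4,6,0,-0.12,0.4,6,0,-0.12,0.4,6,0,-0.12,0.4,6,0,-0.12,0.4,6,0,-0.12,0.4,6,0,-0.12,0,0,0,0]'

```text
time_s: 6.85
ee_pos: [0.6492, 0.0308, 0.117]
eef_rot: [3.14, -0.001, 1.857]
force: [-2.6, 7.7, 6.1]
grip_width: 0.0156
grip_force: 8.0
```

Call:
apply_moves --plan '[0,0,0,0,0,0,0,0,0,0,0,0,0,0,-15,0,0,0,-25,0,0,0,-30,0,0,0,-40,0,0,0,-40,0,0,0,0,0]' --hand -0.4

```text
time_s: 7.75
ee_pos: [0.65, 0.0293, 0.2741]
eef_rot: [3.132, 0.003, 1.852]
force: [-0.5, 0.2, -0.5]
grip_width: 0.0283
grip_force: 0.0
```

```bash
python3 - <<'E'
from station import monitor, camera, ctrl
from h import *
T=camera("top"); np.savez("top2.npz",**T); S=camera("side"); np.savez("side2.npz",**S)
out=[]
for c,n,(x0,y0,x1,y1),f in((T,"t",(440,210,510,310),4),(S,"s",(360,170,440,240),5)):
    im=np.clip(c["image"][y0:y1,x0:x1,::-1].astype(float)*(2.5 if n=="t" else 1.2),0,255).astype(np.uint8)
    out.append(cv2.resize(im,(400,400 if n=="s" else 400),interpolation=cv2.INTER_CUBIC))
b=np.clip(T["image"][150:350,220:420,::-1].astype(float)*2.2,0,255).astype(np.uint8)
cv2.imwrite("pics/c2.png",cv2.resize(np.hstack(out),(800,400)))
cv2.imwrite("pics/b2.png",cv2.resize(b,(600,600)))
E
```

```text
(no output)
```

View pics/c2.png

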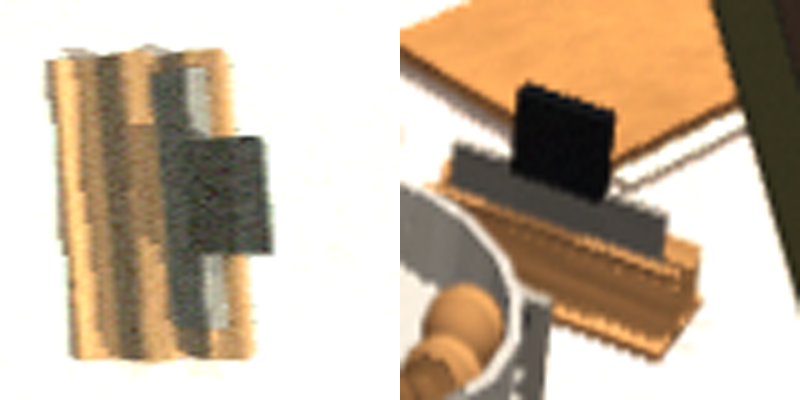

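The left panel (top view) shows the handle spanning rows 244–273 with its outer edge at column 487, and the plate's top strip at columns 473–477. The right panel (side view) has the handle's top corners at about (384,185) and (402.6,189).

```bash
python3 - <<'E'
from h import *
T=dict(np.load("top2.npz"));S=dict(np.load("side2.npz"))
print("plate top",plane(T,[(440+198/5.71,210+y/4) for y in(70,325)],.068))
print("plate ends",plane(T,[(440+190/5.71,210+64/4),(440+222/5.71,210+328/4)],.068))
print("handle outer",plane(T,[(440+x/5.71,210+y/4) for x,y in((266,135),(272,252))],.113))
# side: near (+y) top edge of handle? visible corners at z .113
print("side",plane(S,[(384,184.9),(402.6,189.3)],.113))
print("rack",plane(T,[(440+x/5.71,210+y/4) for x,y in((230,52),(258,355))],.047))
m=(T["image"].max(2)<40); v,u=np.nonzero(m[235:280,470:492]); P=deproj(T,np.c_[u+470,v+235]); P=P[P[:,2]>.1]
print(len(P),P.mean(0),np.median(P[:,1]),np.percentile(P[:,1],[3,97]),np.percentile(P[:,0],[3,97]))
# cover check
v,u=np.mgrid[150:250,250:370];P=deproj(T,np.c_[u.ravel(),v.ravel()])
print(P[(P[:,2]>.12)&(P[:,2]<.155)&(P[:,0]>.55)].mean(0))
for i in (0,):
    pass
E
```

```text
plate top [[ 0.56065824 -0.33136121  0.068     ]
 [ 0.42521793 -0.32596301  0.068     ]]
plate ends [[ 0.56391996 -0.32850103  0.068     ]
 [ 0.42353428 -0.33475531  0.068     ]]
handle outer [[ 0.52291179 -0.33852804  0.113     ]
 [ 0.46354699 -0.338169    0.113     ]]
side [[ 0.52179841 -0.32734704  0.113     ]
 [ 0.46422361 -0.3348736   0.113     ]]
rack [[ 0.57232273 -0.35125301  0.047     ]
 [ 0.40797859 -0.35508275  0.047     ]]
220 [ 0.49277094 -0.32376183  0.12375253] -0.32776230634032566 [-0.33525434 -0.32324456] [0.46573783 0.52053208]
[nan nan nan]<stdin>:13: RuntimeWarning: Mean of empty slice.
  ret = um.true_divide(
```

View pics/b2.png

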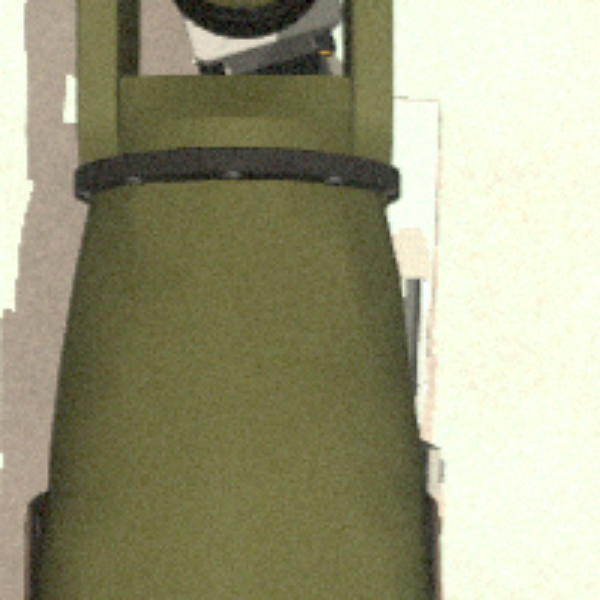

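The arm hides the cover in this view, so I'll check it later. The handle centre is about (0.493, -0.331). I'll move to the card next.

Call:
apply_moves --plan '[-25.2,-20.9,0,0,-25.2,-20.9,0,0,-25.2,-20.9,0,0,-25.2,-20.9,0,0,-25.2,-20.9,0,0,-25.2,-20.9,0,0,-25.2,-20.9,0,0,-25.2,-20.9,0,0,-25.2,-20.9,0,0,-25.2,-20.9,0,0,-25.2,-20.9,0,0,-25.2,-20.9,0,0,0,0,0,0.14,0,0,0,0.14,0,0,0,0.14,0,0,0,0.14,0,0,0,0.14,0,0,0,0.14,0,0,0,0.14]' --hand 0.1

```text
time_s: 9.75
ee_pos: [0.4912, -0.3304, 0.2652]
eef_rot: [-3.139, 0.0, 0.866]
force: [0.3, 0.5, -0.8]
grip_width: 0.0518
grip_force: 0.0
```

Call:
apply_moves --plan '[0,0,0,0.14,0,0,0,0.14,0,0,0,0.14,0,0,0,0.14,0,0,0,0.14,0,0,0,0.15,0,0,20,0,0,0,0,0]'

```text
time_s: 10.55
ee_pos: [0.4906, -0.33, 0.2432]
eef_rot: [-3.138, 0.004, 0.022]
force: [-0.2, -0.1, -0.5]
grip_width: 0.0521
grip_force: 0.0
```

```bash
python3 - <<'E'
from station import monitor, camera, ctrl
from h import *
T=camera("top"); np.savez("top3.npz",**T)
o=monitor.get_obs(); print(o["ee_pos"],o["eef_rot"],o["time_s"],o["grip_width"])
b=np.clip(T["image"][150:350,220:420,::-1].astype(float)*2.2,0,255).astype(np.uint8)
cv2.imwrite("pics/b3.png",cv2.resize(b,(600,600)))
v,u=np.mgrid[150:260,240:380];P=deproj(T,np.c_[u.ravel(),v.ravel()])
q=P[(P[:,2]>.12)&(P[:,0]>.57)&(P[:,2]<.16)]
print("knob",q.mean(0))
E
```

```text
[ 0.49093422 -0.33023951  0.24480323] [-3.13921809e+00  2.99357089e-03  2.23447743e-02] 10.6 0.05150590223326067
knob [0.64870741 0.03084284 0.14341406]
```

View pics/b3.png

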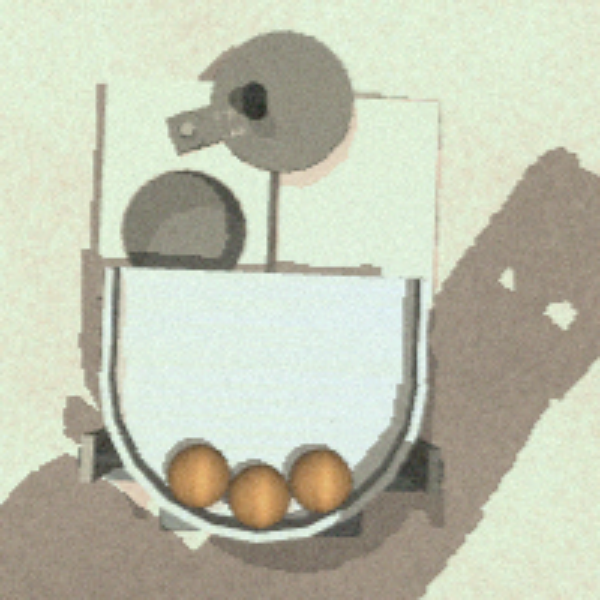

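The cover is well aside: its disc is centred at crop (283,100) and the port at (185,225) is fully open. The balls are still at the back of the bowl. I'll go down and grip the card.

Call:
apply_moves --plan '[2,0.8,28,0,0,0,28,0,0,0,28,0,0,0,28,0,0,0,25,0,0,0,20,0,0,0,12,0,0,0,6,0,0,0,0,0,0,0,0,0]'

```text
time_s: 11.6
ee_pos: [0.494, -0.3317, 0.0725]
eef_rot: [3.141, -0.001, 0.022]
force: [-0.2, -0.3, 0.1]
grip_width: 0.0519
grip_force: 0.0
```

Call:
apply_moves --plan '[0,0,0,0,0,0,0,0,0,0,0,0,0,0,0,0,0,0,0,0,0,0,0,0,0,0,0,0]' --hand -1 --squeeze 45

```text
time_s: 12.3
ee_pos: [0.4936, -0.3314, 0.0715]
eef_rot: [-3.142, 0.0, 0.022]
force: [-0.7, -0.5, 0.9]
grip_width: 0.0139
grip_force: 45.0
```

Call:
apply_moves --plan '[0,0,-10,0,0,0,-20,0,0,0,-28,0,0,0,-28,0,0,0,-28,0,0,0,-28,0,0,0,-28,0,0,0,-28,0,0,-10,-28,0,0.4,-30,-6,0,0.4,-32,0,0,0.4,-32,0,0,0.4,-32,0,0,0.4,-32,0,0,0.4,-32,0,0,0.4,-32,0,0,0.4,-32,0,0,0.4,-32,0,0,0.4,-24,0,0,0,-10,0,0]'

```text
time_s: 14.3
ee_pos: [0.4902, 0.0002, 0.3042]
eef_rot: [-3.142, -0.001, 0.024]
force: [0.6, -0.2, -1.0]
grip_width: 0.0137
grip_force: 45.0
```

Call:
apply_moves --plan '[0,0,0,-0.13,0,0,0,-0.13,0,0,0,-0.13,0,0,0,-0.13,0,0,0,-0.13,0,0,0,-0.13,0,0,0,-0.13,0,0,0,-0.12,0,0,0,0,0,0,0,0]'

```text
time_s: 15.3
ee_pos: [0.4904, -0.0018, 0.3037]
eef_rot: [3.141, -0.0, 1.048]
force: [-0.3, 0.4, -0.6]
grip_width: 0.0134
grip_force: 45.0
```

```bash
python3 - <<'E'
from station import monitor, camera, ctrl
from h import *
o=monitor.get_obs(); print(o["ee_pos"],o["eef_rot"],o["time_s"],o["grip_width"],o["force"])
S=camera("side"); np.savez("side4.npz",**S)
b=S["image"][90:290,230:450,::-1]
cv2.imwrite("pics/s4.png",cv2.resize(b,(660,600)))
E
```

```text
[ 0.4903851  -0.00180786  0.30367082] [ 3.14139429e+00 -1.05457372e-05  1.04779879e+00] 15.3 0.013416484188733575 [-0.28399114  0.38340264 -0.56625125]
```

View pics/s4.png

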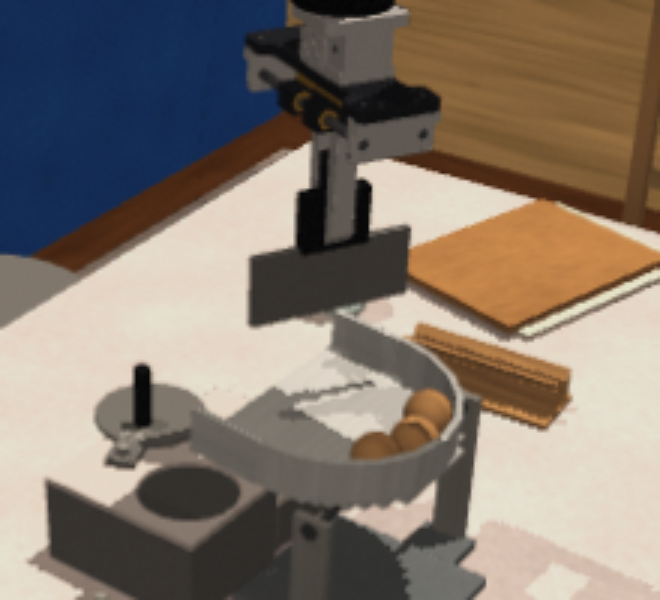

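The card hangs upright above the bowl, its +y end (crop left, ~(250,290)) towards the mouth and port, and the port is open at (190,490). Now I'll lower it.

Call:
apply_moves --plan '[0,0,20,0,0,0,20,0,0,0,16,0,0,0,10,0,0,0,5,0,0,0,1,0,0,0,1,0,0,0,1,0,0,0,1,0,0,0,1,0,0,0,1,0,0,0,1,0,0,0,0,0]'

```text
time_s: 16.65
ee_pos: [0.4905, -0.0014, 0.2255]
eef_rot: [3.141, -0.0, 1.052]
force: [-0.5, -0.2, -0.1]
grip_width: 0.014
grip_force: 45.0
```

Call:
apply_moves --plan '[0,0,1,0,0,0,1,0,0,0,1,0,0,0,1,0,0,0,0,0]'

```text
time_s: 17.15
ee_pos: [0.4904, -0.0014, 0.2213]
eef_rot: [-3.142, -0.0, 1.052]
force: [1.4, -0.1, 1.1]
grip_width: 0.0134
grip_force: 45.0
```

Call:
apply_moves --plan '[0,0,1.5,0,0,0,1.5,0,0,0,1.5,0,0,0,1.5,0,0,0,0,0]'

```text
time_s: 17.65
ee_pos: [0.4905, -0.0014, 0.2155]
eef_rot: [3.141, -0.0, 1.052]
force: [1.1, 2.0, 3.3]
grip_width: 0.0138
grip_force: 45.0
```

```bash
cat > fl.py <<'E'
from station import monitor, camera, ctrl
from h import *
o=monitor.get_obs(); print(o["ee_pos"],o["time_s"],o["force"],o["moment"])
S=camera("side"); T=camera("top")
# wall top rim front-left corner & balls by orange colour
for c,n in((S,"S"),(T,"T")):
    h=cv2.cvtColor(c["image"],cv2.COLOR_RGB2HSV)
    m=((h[...,0]>8)&(h[...,0]<20)&(h[...,1]>110)&(h[...,2]>40)).astype(np.uint8)
    P=np.zeros(m.shape+(3,)); v,u=np.mgrid[0:480,0:640]; P=deproj(c,np.c_[u.ravel(),v.ravel()]).reshape(480,640,3)
    ok=(P[...,0]>.35)&(P[...,0]<.68)&(P[...,1]>-.1)&(P[...,1]<.15)&(P[...,2]<.25)
    k,_,st,ce=cv2.connectedComponentsWithStats((m&ok).astype(np.uint8))
    for i in range(1,k):
        if st[i,4]>15: print(n,st[i,4],ce[i].round(),P[_==i].mean(0).round(3))
    # floor slope from flat points in front part
    q=P[(P[...,0]>.44)&(P[...,0]<.54)&(P[...,1]>.05)&(P[...,1]<.10)&(P[...,2]>.1)&(P[...,2]<.17)&(m==0)]
    if len(q)>50:
        A=np.c_[q[:,0]-.53,np.ones(len(q))]
        s=np.linalg.lstsq(A,q[:,2],rcond=None)[0]; r=abs(A@s-q[:,2])<.006
        print(n,"slope,z_mouth",np.linalg.lstsq(A[r],q[r,2],rcond=None)[0].round(3),len(q))
np.savez("S.npz",**S); np.savez("T.npz",**T)
E
python3 fl.py
```

```text
[ 0.49050094 -0.00135991  0.21546854] 17.65 [1.14907446 2.00967642 3.27876917] [ 0.03823943 -0.11071536  0.03214585]
S 344 [365. 231.] [0.397 0.034 0.187]
S slope,z_mouth [-0.013  0.152] 246
T 165 [329. 306.] [ 0.407 -0.013  0.187]
T slope,z_mouth [-0.013  0.151] 361
```

Call:
apply_moves --plan '[0,0,1,0,0,0,1,0,0,0,1,0,0,0,1,0,0,0,1,0,0,0,0,0,0,0,0,0]'

```text
time_s: 18.45
ee_pos: [0.4904, -0.0015, 0.2104]
eef_rot: [-3.142, 0.0, 1.052]
force: [3.0, 1.1, 2.9]
grip_width: 0.0139
grip_force: 45.0
```

```bash
python3 fl.py
```

```text
[ 0.49039587 -0.00148256  0.21039067] 18.45 [2.95125416 1.1453334  2.94279806] [ 0.00296454 -0.37785163  0.1277335 ]
S 527 [344. 228.] [0.45  0.039 0.177]
S slope,z_mouth [-0.119  0.143] 159
T slope,z_mouth [-0.103  0.14 ] 357
```

Call:
apply_moves --plan '[0,0,0.5,0,0,0,0.5,0,0,0,0.5,0,0,0,0,0,0,0,0,0,0,0,0,0,0,0,0,0,0,0,0,0,0,0,0,0,0,0,0,0]'

```text
time_s: 19.55
ee_pos: [0.4904, -0.0014, 0.209]
eef_rot: [-3.142, 0.0, 1.052]
force: [-0.0, 0.4, 5.9]
grip_width: 0.0139
grip_force: 45.0
```

```bash
python3 fl.py; python3 - <<'E'
from h import *
S=np.load("S.npz"); b=S["image"][140:300,230:430,::-1]
cv2.imwrite("pics/s5.png",cv2.resize(b,(700,560)))
E
```

```text
[ 0.49037689 -0.00142117  0.20898765] 19.55 [-0.0486867   0.38980501  5.89002505] [-0.16634077  0.32639137 -0.01783871]
S 203 [336. 226.] [0.473 0.033 0.172]
S slope,z_mouth [-0.003  0.145] 193
T 126 [277. 212.] [0.603 0.092 0.045]
T slope,z_mouth [-0.138  0.136] 347
```

Call:
apply_moves --plan '[0,0,0.5,0,0,0,0.5,0,0,0,0,0,0,0,0,0,0,0,0,0,0,0,0,0,0,0,0,0,0,0,0,0,0,0,0,0,0,0,0,0]'

```text
time_s: 20.65
ee_pos: [0.4904, -0.0014, 0.208]
eef_rot: [3.142, -0.0, 1.052]
force: [-1.5, 0.5, 5.7]
grip_width: 0.0137
grip_force: 45.0
```

```bash
python3 fl.py; python3 - <<'E'
from h import *
S=np.load("S.npz"); T=np.load("T.npz")
a=cv2.resize(S["image"][140:300,230:430,::-1],(400,400))
b=cv2.resize(np.clip(T["image"][180:340,235:395,::-1]*2.2,0,255).astype(np.uint8),(400,400))
cv2.imwrite("pics/s5.png",np.hstack([a,b]))
E
```

```text
[ 0.49041963 -0.00142272  0.20798825] 20.65 [-1.48815875  0.47560289  5.66403064] [-0.26957491  0.53651054 -0.05810491]
S 139 [286. 257.] [0.602 0.06  0.044]
S slope,z_mouth [0.021 0.145] 178
T 94 [280. 211.] [0.605 0.086 0.044]
T 130 [276. 228.] [0.568 0.096 0.047]
T slope,z_mouth [-0.155  0.134] 343
```

View pics/s5.png

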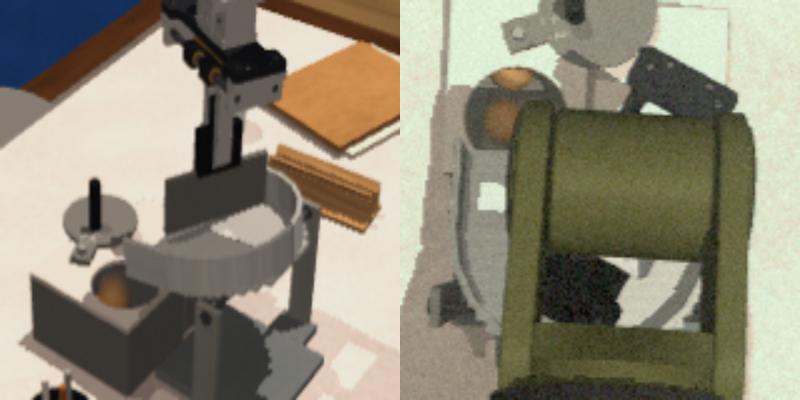

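Two balls are visible in the port (right panel, (512,75) and (497,122)), and none show in the bowl. I'll hold a little longer, then let the bowl rise slowly and check for the third.

Call:
apply_moves --plan '[0,0,0.5,0,0,0,0.5,0,0,0,0,0,0,0,0,0,0,0,0,0,0,0,0,0,0,0,0,0,0,0,0,0]'

```text
time_s: 21.55
ee_pos: [0.4904, -0.0014, 0.207]
eef_rot: [-3.142, -0.0, 1.052]
force: [-0.5, -0.3, 5.6]
grip_width: 0.0137
grip_force: 45.0
```

Call:
apply_moves --plan '[0,0,-1.5,0,0,0,-1.5,0,0,0,-1.5,0,0,0,-1.5,0,0,0,-1.5,0,0,0,-1.5,0,0,0,-1.5,0,0,0,-1.5,0,0,0,-2,0,0,0,-3,0,0,0,-5,0,0,0,-15,0,0,0,-25,0,0,0,-30,0,0,0,-15,0,0,0,0,0]'

```text
time_s: 23.15
ee_pos: [0.491, -0.0014, 0.316]
eef_rot: [3.138, -0.002, 1.052]
force: [-0.3, 0.5, -1.3]
grip_width: 0.014
grip_force: 45.0
```

```bash
python3 fl.py
```

```text
[ 0.49099091 -0.001441    0.31600645] 23.15 [-0.31334008  0.49301149 -1.27570942] [-0.04687429  0.08869871  0.01484492]
S 17 [279. 258.] [0.616 0.072 0.042]
S slope,z_mouth [0.08  0.163] 280
T 20 [268. 235.] [0.552 0.113 0.046]
```

Call:
apply_moves --plan '[0,0,0,0.13,0,0,0,0.13,0,0,0,0.13,0,0,0,0.13,0,0,0,0.13,0,0,0,0.13,0,0,0,0.13,0,0,0,0.12,-0.4,15,0,0,-0.4,30,0,0,-0.5,30,0,0,-0.5,30,0,0,-0.5,30,0,0,-0.5,30,0,0,-0.5,30,0,0,-0.4,30,0,0,-0.4,30,0,0,-0.4,30,0,0]'

```text
time_s: 25.05
ee_pos: [0.4917, -0.2876, 0.3124]
eef_rot: [-3.14, 0.002, 0.022]
force: [0.2, -0.5, -0.8]
grip_width: 0.0138
grip_force: 45.0
```

Call:
apply_moves --plan '[-0.2,30,0,0,0,15,0,0,0,0,25,0,0,0,30,0,0,0,30,0,0,0,25,0,0,0,10,0,0,0,0,0,0,0,0,0]'

```text
time_s: 25.95
ee_pos: [0.4933, -0.3315, 0.195]
eef_rot: [3.141, -0.001, 0.022]
force: [-0.3, 0.3, -0.1]
grip_width: 0.0138
grip_force: 45.0
```

```bash
python3 fl.py; python3 - <<'E'
from station import monitor
o=monitor.get_obs();print(o["eef_rot"])
from h import *
S=np.load("S.npz"); T=np.load("T.npz")
a=cv2.resize(S["image"][150:250,330:450,::-1],(400,400))
b=cv2.resize(np.clip(T["image"][160:340,235:395,::-1]*2.2,0,255).astype(np.uint8),(400,400))
cv2.imwrite("pics/s6.png",np.hstack([a,b]))
E
```

```text
[ 0.49330393 -0.33147069  0.19503846] 25.95 [-0.33034896  0.27032182 -0.07773309] [-0.0467429   0.14839289 -0.0148172 ]
S 18 [280. 258.] [0.619 0.064 0.036]
S slope,z_mouth [0.076 0.163] 281
T 78 [282. 211.] [0.606 0.082 0.045]
T 68 [273. 235.] [0.553 0.101 0.047]
T slope,z_mouth [0.082 0.162] 1258
[ 3.14028944e+00 -1.67578447e-03  2.18665852e-02]
```

View pics/s6.png

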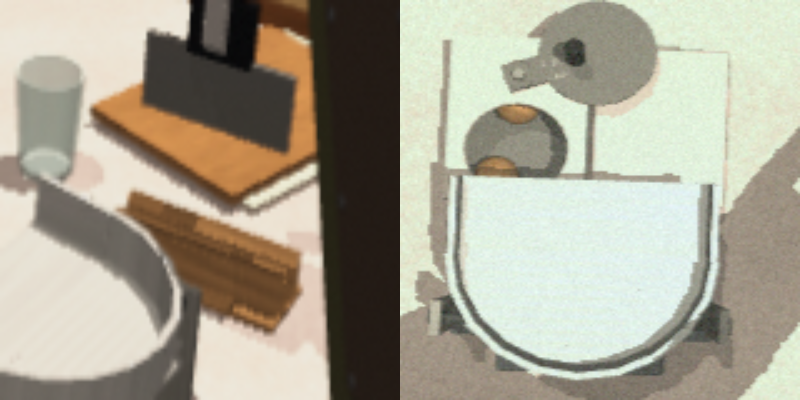

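The bowl is empty and back at rest, balls are in the box, and the card hangs square above the slot. Now I'll lower it.

Call:
apply_moves --plan '[0,0,25,0,0,0,25,0,0,0,20,0,0,0,10,0,0,0,6,0,0,0,6,0,0,0,6,0,0,0,0,0]'

```text
time_s: 26.85
ee_pos: [0.4928, -0.3314, 0.0957]
eef_rot: [-3.141, 0.0, 0.022]
force: [-0.1, -0.2, -0.9]
grip_width: 0.0137
grip_force: 45.0
```

Call:
apply_moves --plan '[0,0,6,0,0,0,6,0,0,0,5,0,0,0,4,0,0,0,2,0,0,0,1,0,0,0,0,0,0,0,0,0]'

```text
time_s: 27.65
ee_pos: [0.493, -0.3315, 0.0721]
eef_rot: [3.141, -0.0, 0.022]
force: [0.3, -0.9, -1.5]
grip_width: 0.0136
grip_force: 45.0
```

Call:
apply_moves --plan '[0,0,0.7,0,0,0,0,0,0,0,0,0]'

```text
time_s: 27.95
ee_pos: [0.493, -0.3315, 0.0715]
eef_rot: [3.141, -0.0, 0.022]
force: [1.0, 0.7, 0.5]
grip_width: 0.0139
grip_force: 45.0
```

Call:
apply_moves --plan '[0,0,0,0,0,0,0,0,0,0,0,0,0,0,0,0,0,0,0,0,0,0,-10,0,0,0,-25,0,0,0,-30,0,0,0,-30,0,0,0,-30,0,0,0,-30,0,0,0,-20,0,0,0,0,0]' --hand 0.1

```text
time_s: 29.25
ee_pos: [0.4936, -0.3319, 0.2499]
eef_rot: [3.138, -0.004, 0.022]
force: [0.6, -0.7, -0.7]
grip_width: 0.052
grip_force: 0.0
```

```bash
python3 - <<'E'
from station import monitor, camera, ctrl
from h import *
print(monitor.get_obs()["time_s"])
T=camera("top");S=camera("side"); T0=dict(np.load("top0.npz")); S0=dict(np.load("side1.npz"))
v,u=np.mgrid[0:480,0:640]
P=deproj(S,np.c_[u.ravel(),v.ravel()]).reshape(480,640,3)
d=(S["image"].max(2)<45)&(P[...,2]>.075)&(P[...,2]<.125)&(abs(P[...,1]+.33)<.05)&(abs(P[...,0]-.49)<.08)
q=P[d];print("handle S",d.sum(),q.mean(0),q.max(0), q.min(0))
d=(S0["image"].max(2)<45)
P0=deproj(S0,np.c_[u.ravel(),v.ravel()]).reshape(480,640,3);d&=(P0[...,2]>.075)&(P0[...,2]<.125)&(abs(P0[...,1]+.33)<.05)&(abs(P0[...,0]-.49)<.08)
q=P0[d];print("handle S0",d.sum(),q.mean(0),q.max(0),q.min(0))
PT=deproj(T,np.c_[u.ravel(),v.ravel()]).reshape(480,640,3)
kn=(PT[...,2]>.12)&(PT[...,2]<.16)&(PT[...,0]>.6)&(PT[...,0]<.69)&(abs(PT[...,1])<.09);print("knob",PT[kn].mean(0))
# stray orange & image changes
for c,b,n,Q in((T,T0,"T",PT),(S,S0,"S",P)):
    h=cv2.cvtColor(c["image"],cv2.COLOR_RGB2HSV); h0=cv2.cvtColor(b["image"],cv2.COLOR_RGB2HSV)
    f=lambda h:(h[...,0]>6)&(h[...,0]<20)&(h[...,1]>110)&(h[...,2]>35)
    m=(f(h)&~f(h0)).astype(np.uint8); m=cv2.morphologyEx(m,cv2.MORPH_OPEN,np.ones((3,3)))
    k,L,st,ce=cv2.connectedComponentsWithStats(m)
    for i in range(1,k): print(n,"new orange",st[i,4],ce[i].round(),Q[L==i].mean(0).round(3))
E
```

```text
29.25
handle S 254 [ 0.49013776 -0.3239593   0.09655743] [ 0.52116752 -0.31427532  0.11644639] [ 0.46024583 -0.34137711  0.07543719]
handle S0 251 [ 0.49077946 -0.32284213  0.0963176 ] [ 0.52084566 -0.31446134  0.1168205 ] [ 0.46127591 -0.33493894  0.07500866]
knob [0.64864045 0.03075896 0.14311822]
T new orange 69 [282. 211.] [0.606 0.082 0.045]
T new orange 58 [273. 234.] [0.555 0.101 0.046]
S new orange 3553 [357.  75.] [ 1.669 -2.251 -0.204]
S new orange 43 [419.  86.] [ 1.025 -1.796 -0.042]
S new orange 1688 [536. 111.] [ 3.520e-01 -1.673e+00  1.000e-03]
S new orange 126 [311. 139.] [ 1.909 -2.066 -0.678]
S new orange 133 [294. 150.] [ 1.909 -1.843 -0.687]
S new orange 199 [277. 159.] [ 1.923 -1.669 -0.696]
S new orange 304 [541. 175.] [ 0.231 -1.512 -0.245]
S new orange 9 [280. 258.] [0.615 0.07  0.041]
```

```bash
python3 -c "
from station import ctrl
print(ctrl.hand_in())"
```

```text
the job is handed in; nothing more can be done
None
```

The job is handed in at about 29 s: the cover is swung well aside with the port open, the bowl is empty and back at rest, and the card is upright in its rack; I saw two balls in the box and inferred the third, since it is neither in the bowl nor anywhere visible on the table.

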